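# Hold an engineer's square in the corner of stage plate and tower

## Task

The tower of the coating machine is about to be bolted up square to its stage plate: lower the raised stage plate gently until it lies fully closed, then pick up the engineer's square, stand its foot flat on the plate and bring it up to the tower's machined face, straight on, until the foot touches the plate and the blade touches the face along their whole length. Finish while still holding the square there, pressed lightly but firmly into the corner, without ramming the tower; leave everything else on the bench alone.

Things in the scene. Friction and masses are not known exactly. Their poses are not given: they have to be found in the camera images.
- machine: white bench-top coating machine with grey deck, 260 (x) x 380 (y) mm, deck 120 mm above the bench, fixed. Origin on the bench under its middle; x from its front (robot side) to its rear, y to the tower side, z up; yaw up to 0.15 rad. On the deck stand only the tower and, rear left, a red stop button 34 mm tall.
- stage_hinge (a joint): angle of the hinged stage plate, rad: 0 = fully closed, flat, flush with the deck; grows as its front edge swings up towards the rear, to 1.3 at most. Starts raised by 0.6 to 1.1. A stiff friction hinge: the plate stays where it is left; about 1 to 3 N down on the pull bar moves it.
- hinge_line (a point): point on the hinge line at the rear edge of the stage plate, in line with the middle of the pull bar, 117.5 mm above the bench; the hinge line runs along the machine y axis
- pull_bar (a point): middle of the round steel pull bar (10 mm diameter, 100 mm long along the machine y axis), 36 mm ahead of the front edge of the plate, 232 mm from the hinge line. Closed, it is 117.5 mm above the bench with free space below it, and the machine front face is 37 mm behind it.
- stage_plate: bare aluminium stage plate with small flush holes, 196 (x) x 200 (y) x 5 mm, hinged. Origin at the centre of its top face, z out of that face. Closed, its axes are parallel to the machine axes and its origin is at (-33, -50, 120) mm in the machine frame. It ends 3 mm short of the tower face. The square slides on it with 1 to 5 N.
- tower: fixed upright grey tower left of the stage plate, 160 mm tall, 80 mm deep, with a machined aluminium face 100 mm wide (x). Origin at deck level at the foot of that face, mid-width; z up, y INTO the tower: the face is the plane y = 0 and looks to -y over the plate. It is at (0, 53, 120) mm in the machine frame, axes parallel.
- square: steel engineer's square, 0.3 to 0.5 kg, standing on the bench on its foot, a dark bar 110 (x) x 18 (y) x 18 (z) mm; origin at the centre of its underside. Blade: rises from the +x end of the foot, 22 (x) x 5 (y) mm, top 150 mm above the underside, outer edge at x = +55 mm. Starts with the blade end to world +y, within 0.5 rad. Centre of mass at (13, 0, 31) mm.
- heel (a point): outer corner of the square: bottom of the blade end, at (55, 0, 0) mm in its frame
- toe (a point): underside of the free end of the foot, at (-55, 0, 0) mm in its frame
- blade_top (a point): top of the outer blade edge, at (55, 0, 150) mm in its frame
- plant: potted bamboo, pot 96 mm wide and 72 mm tall, leaves to about 210 mm; origin at the centre of its underside (to be left alone)
- dropper_a: white dropper bottle, 26 mm wide, 78 mm tall; origin at the centre of its underside (to be left alone)
- dropper_b: white dropper bottle like dropper_a (to be left alone)
- screwdriver: red-handled screwdriver, 170 mm long, lying on the bench (to be left alone)
- beaker: small glass beaker, 66 mm wide, 85 mm tall; origin at the centre of its underside (to be left alone)
There are look-alikes about, which are no part of the job. Of the things shaped like the square, the steel one is meant.

How it is judged:
By the outcome, as a careful person would: the job done as asked, in the order asked, and still so for the second after the job is handed in, while the arm keeps its last pose, push and grip.
It also fails if it takes over 59 s, if anything falls off the work surface, if the arm or the gripper's body presses on something with over 40 N, if the wrist force passes 120 N, or if a joint passes its speed limit or range.

## Robot

A 6-joint arm with a two-finger parallel gripper is mounted at the origin on the work surface. World frame = base frame: x ahead of the robot, y to its left, z up, the work surface at z = 0. Lengths are in m, angles in rad, forces in N, time in s.
With the tool pointing down it reaches from about 0.225 to 0.875 m from the base axis. Payload 3.4 kg.
Tool frame: the origin (TCP) lies at the very end of the fingers, on their centre line; the grasp point (between the pads) lies 19 mm behind it; z points along the fingers, y is the line along which they close (so a half turn about z gives the same grasp; the last joint's range is limited). The gripper opens to 85 mm and grips with 20 to 120 N. Pads are 22 mm wide; open, the fingers measure 114 mm over their backs; the gripper's body (76 mm by 85 mm) begins 54 mm behind the grasp point. The pads swing forward as they close: fully open they stand 13 mm farther back than shut.
Start: joints at [-1.234, 0.276, 1.505, -0, 1.361, -0.121], TCP at [0.254, -0.516, 0.198] pointing down, gripper open.
Joint ranges: [-2.89, 2.89], [-0.75, 2.08], [0.22, 2.7], [-1.18, 4.32], [0.11, 2.71], [-2.7, 2.7]. Speed limits (rad/s): [2.57, 2.57, 3.14, 3.14, 3.14, 3.14].

## Interface

Orientations are given as [roll, pitch, yaw] about the fixed x, y, z axes, in that order (R = Rz(yaw) Ry(pitch) Rx(roll)).
In Python, from bench import manip gives the robot as it stands.
- The arm moves only by the tool step_arm, never from a script. Its arguments are lists of equal length, an entry for each row: "travel": the shift along the tool's x, y, z as a fraction of full scale, a list of three; "roll": the turn about the tool's z as a fraction of full scale. A call has exactly 10 rows; each row is the pose to reach, as a shift and turn from the pose commanded when the call began, along the tool's axes at that moment; what a row does not reach only later rows make up. Full scale, the value 1, is 0.75 m for a shift and 2 rad for a turn. A row lasts 1/8 s, in which the tool goes at most 62.5 mm and 10.7 degrees, less where a joint would pass 70% of its speed; a pose out of reach is approached as far as the arm can. A call with a number of a shift or a turn outside -1 to 1 is refused whole. A call with a gripper value outside its range is refused whole. "claw" is the closure, from -1 (fully open) to 1 (shut), set as the call begins (left out, the last holds). The fingers move at their own pace and stop on an object; "newtons" is the grip in N (left out, the last holds). Time passes only in rows, so rows that repeat a pose let the fingers close, or fill a call up. It gives the time, the measured TCP pose, the force, the opening and the grip force at its end, in the units of the state.
- manip.get_obs(): the state, without advancing time (a new reading comes with each control period).
- manip.grab_frame(name): name is "side" or "top" or "wrist"; returns a dict with "img" (384x512x3 uint8, blue, green, red), "fx", "fy", "cx", "cy" (pixels), "D" ([k1, k2, p1, p2, k3] as OpenCV has them; the pictures are not rectified), "view" (4x4, takes a point from world to camera coordinates); the wrist camera has in their place "mount" (4x4, takes a point from camera to tool coordinates, whose origin is the TCP and whose axes are the flange's). Camera axes: x right, y up, looking along -z (the intrinsics and any distortion apply to the point x, -y, -z); pixel columns grow to the right and rows downward; lengths in m; the calibration is good to about 2 mm. A picture is of the moment at which its call begins: read the wrist's pose just before it. There is no depth.
- manip.job_done(): hands the job in; it is judged then, once.
The state is a dict: "clock": time; "joints": joint angles; "joint_velocities": joint speeds; "tau": joint torques, N m; "tcp_pos": TCP position; "tcp_rot": TCP orientation; "contact_force": force on the tool from outside, world axes, zero at the start; "torque": the same for the moment, N m; "grip_width": finger opening in m; "gripper_force": force on a finger pad.
Only numpy, scipy, OpenCV 4.12 (cv2) and the standard library are available. Lean on these libraries where they do the work, as an engineer would, in place of code of your own. Each camera call takes 0.05 s, during which the arm holds its last target. There are 200 camera calls.

## Working session

There is one attempt and no reset: what is moved stays moved. The work goes in short steps, Python scripts to look and compute and a tool call to move; the robot and the scene stay as the last step left them, time stands still between calls to the robot, and variables do not carry over. Pictures are saved under pics/ and viewed, at most 10 in all, crops included, and the job is handed in when it is done.

Besides the shell and the picture viewer there is one more tool, called after "Request:" by a JSON object that holds its "fn" and its "kwargs", one argument or row to a line. step_arm: Moves the arm, as the interface text tells. Its arguments: {"type":"object","properties":{"travel":{"type":"array"},"roll":{"type":"array"},"claw":{"type":"number"},"newtons":{"type":"number"}},"required":["travel","roll"]}

```bash
mkdir -p pics; ls; python3 - <<'E'
from bench import manip
import cv2,numpy as np,pickle
o=manip.get_obs();print(o)
d={}
for n in("side","top"):
    f=manip.grab_frame(n);d[n]=f
    cv2.imwrite(f"pics/{n}0.png",f["img"])
    print(n,{k:np.round(v,4).tolist() for k,v in f.items() if k!="img"})
pickle.dump(d,open("f0.pkl","wb"))
a=np.hstack([d["side"]["img"],d["top"]["img"]]);
cv2.imwrite("pics/s1.png",cv2.resize(d["side"]["img"],(800,600)));cv2.imwrite("pics/t1.png",cv2.resize(d["top"]["img"],(800,600)))
E
```

```text
pics
{'clock': 0.0, 'joints': array([-1.23403448e+00,  2.76593867e-01,  1.50613582e+00,  5.21812605e-06,
        1.36071788e+00, -1.20989380e-01]), 'joint_velocities': array([-0.00135245, -0.00099485,  0.00079006,  0.0002616 ,  0.00123011,
        0.00199228]), 'tau': array([ 2.77485087e-03, -4.16772366e+01, -2.45805627e+01,  2.99887279e-04,
        1.11603033e-02, -9.33645310e-06]), 'tcp_pos': array([ 0.25391409, -0.51523253,  0.19663936]), 'tcp_rot': array([-3.13975192e+00, -2.28940687e-04,  4.57749924e-01]), 'contact_force': array([-0.10852585, -0.35663881,  1.06079498]), 'torque': array([0.00082144, 0.02717982, 0.02342721]), 'gripper_force': 0.0, 'grip_width': 0.08528467913290663}
side {'fx': 419.2708, 'fy': 419.2708, 'cx': 251.029, 'cy': 195.4711, 'D': [-0.0729, 0.0, 0.0, 0.0, 0.0], 'view': [[-0.2676, -0.9635, 0.0003, 0.18], [0.7756, -0.2153, 0.5934, -0.505], [-0.5716, 0.1591, 0.8049, -1.14], [0.0, 0.0, 0.0, 1.0]]}
top {'fx': 456.5339, 'fy': 456.5339, 'cx': 251.9522, 'cy': 185.6668, 'D': [-0.0299, 0.0, 0.0, 0.0, 0.0], 'view': [[0.0282, -0.9996, -0.0032, 0.0399], [0.9897, 0.0275, 0.1403, -0.565], [-0.1402, -0.0072, 0.9901, -1.4036], [0.0, 0.0, 0.0, 1.0]]}
```

View pics/s1.png

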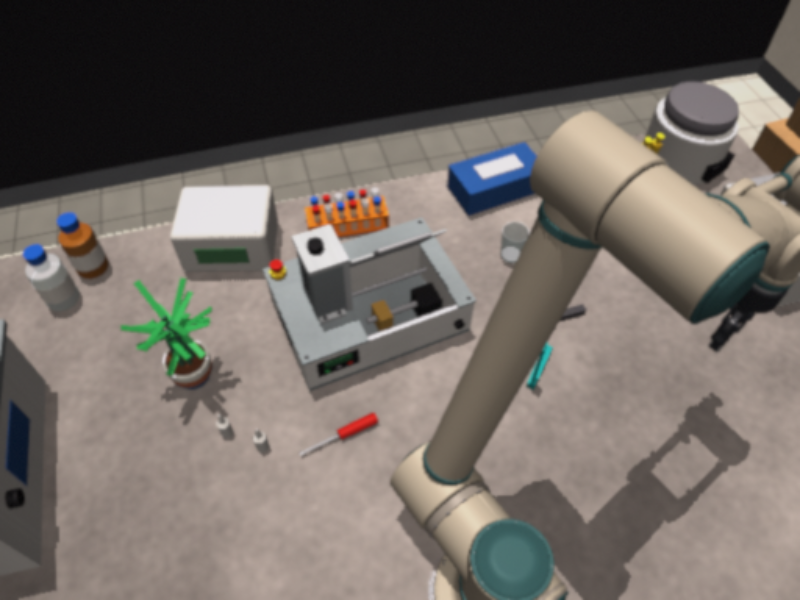

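View pics/t1.png

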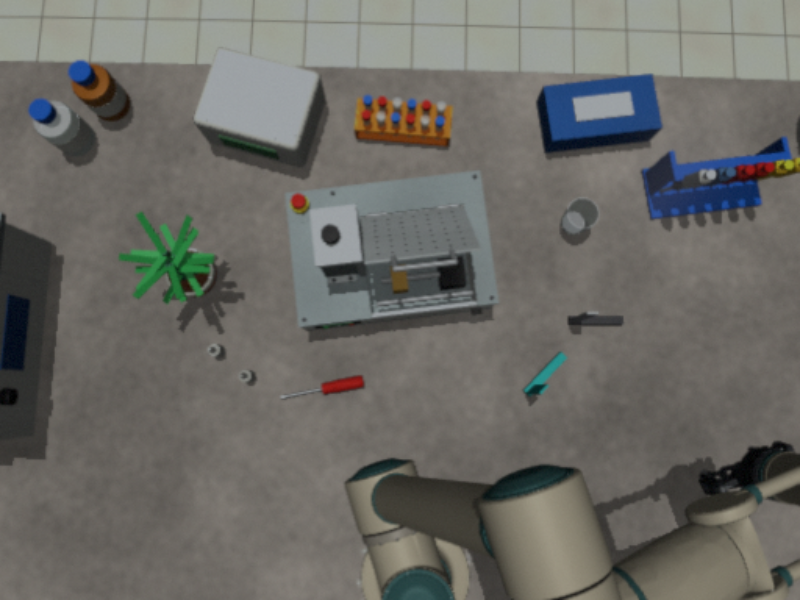

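The side view shows the machine with its plate raised and the tower at its left. In the top view (800 px scale), the deck corners are about (290,195), (480,175), (495,305) and (303,327). The dark steel square is near (595,320) and the teal look-alike near (545,375).

```bash
cat > h.py <<'E'
import numpy as np,cv2
def ray(f,px,T=None):
    K=np.array([[f["fx"],0,f["cx"]],[0,f["fy"],f["cy"]],[0,0,1]])
    p=cv2.undistortPoints(np.array(px,float).reshape(-1,1,2),K,np.array(f["D"])).reshape(-1,2)
    M=np.linalg.inv(f["view"]) if T is None else T   # camera->world
    d=np.c_[p[:,0],-p[:,1],-np.ones(len(p))]@M[:3,:3].T
    return M[:3,3],d
def onz(f,px,z,T=None):
    c,d=ray(f,px,T); return c+d*((z-c[2])/d[:,2])[:,None]
def proj(f,P,T=None):
    V=f["view"] if T is None else np.linalg.inv(T)
    K=np.array([[f["fx"],0,f["cx"]],[0,f["fy"],f["cy"]],[0,0,1]])
    q=np.atleast_2d(P)@V[:3,:3].T+V[:3,3]; q=q*[1,-1,-1]
    return cv2.projectPoints(q,np.zeros(3),np.zeros(3),K,np.array(f["D"]))[0].reshape(-1,2)
def tri(f1,p1,f2,p2):
    a,d=ray(f1,[p1]);b,e=ray(f2,[p2]);d=d[0];e=e[0]
    s=np.linalg.lstsq(np.c_[d,-e],b-a,rcond=None)[0];P=a+s[0]*d;Q=b+s[1]*e
    return (P+Q)/2,np.linalg.norm(P-Q)
E
python3 - <<'E'
import pickle,cv2,numpy as np
from h import *
d=pickle.load(open("f0.pkl","rb"));t=d["top"]
s=512/800
P=onz(t,np.array([[290,195],[480,175],[495,305],[303,327]])*s,.12);print("cam",np.linalg.inv(t["view"])[:3,3]);print(P)
print("sq",onz(t,np.array([[570,320],[622,320]])*s,.018))
c=t["img"][105:265,175:410];cv2.imwrite("pics/tc.png",cv2.resize(c,None,fx=3.4,fy=3.4,interpolation=cv2.INTER_CUBIC))
E
```

```text
cam [0.36132001 0.04531165 1.46916261]
[[ 0.734009    0.26248794  0.12      ]
 [ 0.78441505 -0.10734526  0.12      ]
 [ 0.5290599  -0.13866758  0.12      ]
 [ 0.47687201  0.22514287  0.12      ]]
sq [[ 0.51508084 -0.30632157  0.018     ]
 [ 0.51798082 -0.41307959  0.018     ]]
```

View pics/tc.png

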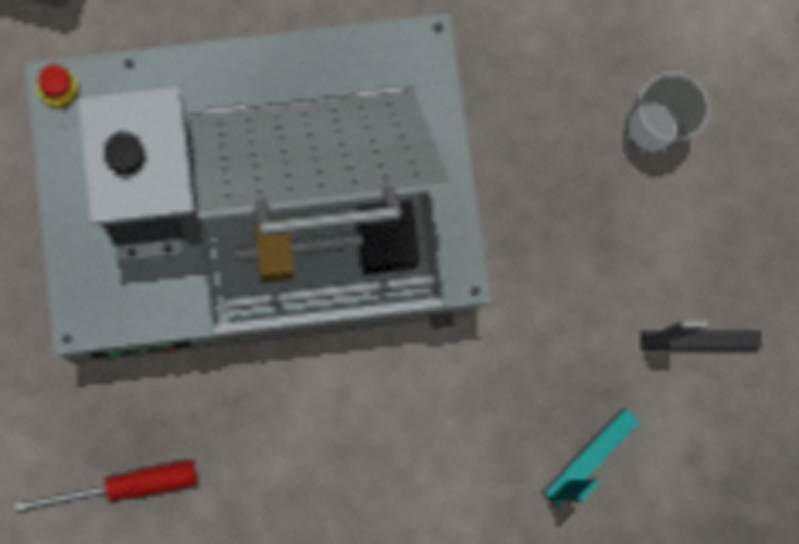

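The crop (3.4x, offset 175,105) shows deck corners at (27,64), (449,14), (489,302) and (57,352). The bar runs from (262,226) to (400,214). The square's foot spans (641..761, 332..350), with the blade at its left end, toward +y.

```bash
cat > m1.py <<'E'
import pickle,cv2,numpy as np
from scipy.optimize import minimize_scalar
from h import *
d=pickle.load(open("f0.pkl","rb"));t=d["top"]
px=lambda a:(np.array(a,float)+.5)/3.4-.5+[175,105]
P=onz(t,px([[27,64],[449,14],[489,302],[57,352]]),.12)[:,:2]
L=np.array([[.13,.19],[.13,-.19],[-.13,-.19],[-.13,.19]])
c=P.mean(0);H=L.T@(P-c);yaw=np.arctan2(H[0,1]-H[1,0],H[0,0]+H[1,1])
R=np.array([[np.cos(yaw),-np.sin(yaw)],[np.sin(yaw),np.cos(yaw)]])
W=lambda p:np.r_[c+R@np.array(p[:2]),p[2]]
if __name__=="__main__":
    print("machine",c,yaw,"res",(P-c-L@R.T).round(4).tolist())
    bar=lambda q,y=-.05:W([.065-.232*np.cos(q),y,.1175+.232*np.sin(q)])
    m=px([331,220])
    for s in(-1,1):print(px([[262,226],[400,214]]))
    f=lambda q:np.linalg.norm(proj(t,bar(q))[0]-m)
    q=minimize_scalar(f,bounds=(.3,1.3),method="bounded");print(q.x,q.fun,bar(q.x),"closed",bar(0),"hinge",W([.065,-.05,.1175]))
    print("ends proj",proj(t,[bar(q.x,0),bar(q.x,-.1)]))
    print("side bar px",proj(d["side"],[bar(q.x,0),bar(q.x,-.1)])*800/512)
    F=onz(t,px([[641,332],[761,332],[761,350],[641,350]]),.018);print(F)
    print("tower face foot",W([0,.053,.12]))
    g=onz(t,px([[681,324],[706,323]]),.15);print("blade top",g)
E
python3 m1.py
```

```text
machine [0.63672339 0.063826  ] 0.1467200088241209 res [[0.0004, 0.0011], [0.0015, -0.0006], [-0.0015, -0.0005], [-0.0004, -0.0]]
[[251.70588235 171.11764706]
 [292.29411765 167.58823529]]
[[251.70588235 171.11764706]
 [292.29411765 167.58823529]]
0.9267416131140068 0.19449790709999232 [0.57052868 0.00350058 0.30302291] closed [ 0.47882736 -0.01005122  0.1175    ] hinge [0.70833473 0.02386583 0.1175    ]
ends proj [[252.65841288 171.62689761]
 [290.9256352  167.11687237]]
side bar px [[380.49150664 251.1353818 ]
 [429.21249842 234.914276  ]]
[[ 0.52298827 -0.30116574  0.018     ]
 [ 0.52607488 -0.4144649   0.018     ]
 [ 0.50906083 -0.41419116  0.018     ]
 [ 0.50599721 -0.30107407  0.018     ]]
tower face foot [0.6289751  0.11625656 0.12      ]
blade top [[ 0.51610225 -0.30400439  0.15      ]
 [ 0.51755015 -0.32548096  0.15      ]]
```

Request:
{"fn": "step_arm", "kwargs": {
  "travel": [
    [0.04, -0.03, -0.06],
    [0.1, -0.065, -0.12],
    [0.16, -0.1, -0.18],
    [0.23, -0.145, -0.22],
    [0.3, -0.19, -0.25],
    [0.37, -0.235, -0.267],
    [0.44, -0.28, -0.267],
    [0.51, -0.325, -0.267],
    [0.58, -0.37, -0.267],
    [0.64, -0.406, -0.267]
  ],
  "roll": [-0.06, -0.13, -0.2, -0.27, -0.34, -0.41, -0.48, -0.55, -0.6, -0.63],
  "claw": 1,
  "newtons": 60
}}

```text
clock: 1.35
tcp_pos: [0.5439, -0.0395, 0.3975]
tcp_rot: [-3.141, 0.0, 1.72]
contact_force: [1.3, -0.5, -0.1]
grip_width: 0.0003
gripper_force: 0.0
```

```bash
cat >> h.py <<'E'
from scipy.spatial.transform import Rotation as Ro
def tcpT(o):
    T=np.eye(4);T[:3,:3]=Ro.from_euler("xyz",o["tcp_rot"]).as_matrix();T[:3,3]=o["tcp_pos"];return T
def plan(o,p,yaw=None):
    T=tcpT(o);dl=T[:3,:3].T@(np.array(p)-T[:3,3])/.75
    r=0 if yaw is None else -(yaw-o["tcp_rot"][2])/2
    return dl.round(4),round(r,4)
E
python3 - <<'E'
from bench import manip
from h import *
import m1,pickle
o=manip.get_obs();f=manip.grab_frame("wrist");T=tcpT(o)@np.array(f["mount"])
pickle.dump((o,f),open("w1.pkl","wb"));print(np.round(f["mount"],4).tolist())
cv2.imwrite("pics/w1.png",f["img"])
for q in(.85,.927,1.0):
    print(q,proj(f,[m1.W([.065-.232*np.cos(q),y,.1175+.232*np.sin(q)]) for y in(0,-.1)],T).round(0).tolist())
q=.927;print(plan(o,m1.W([.065-.232*np.cos(q),-.05,.1175+.232*np.sin(q)+.02]),1.7175))
E
```

```text
[[-0.0014, 0.9661, 0.2582, 0.0646], [1.0, 0.0012, 0.0009, -0.0002], [0.0006, 0.2582, -0.9661, -0.1775], [0.0, 0.0, 0.0, 1.0]]
0.85 [[279.0, 82.0], [277.0, 187.0]]
0.927 [[295.0, 81.0], [292.0, 190.0]]
1.0 [[313.0, 80.0], [308.0, 193.0]]
(array([0.0514, 0.0438, 0.0992]), np.float64(0.0013))
```

View pics/w1.png

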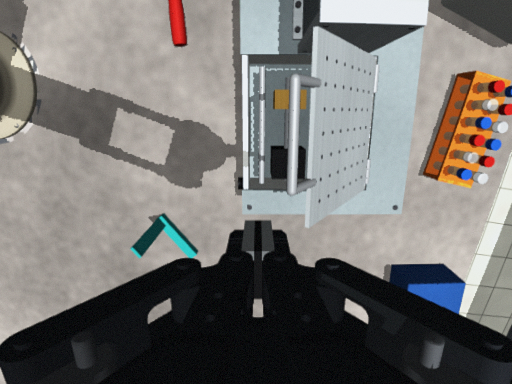

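The wrist view shows the bar at column 293, rows 77–193, which matches q≈0.93. I'll go above it.

Request:
{"fn": "step_arm", "kwargs": {
  "travel": [
    [0.03, 0.03, 0.03],
    [0.051, 0.044, 0.06],
    [0.051, 0.044, 0.09],
    [0.051, 0.044, 0.1],
    [0.051, 0.044, 0.105],
    [0.051, 0.044, 0.11],
    [0.051, 0.044, 0.113],
    [0.051, 0.044, 0.115],
    [0.051, 0.044, 0.115],
    [0.051, 0.044, 0.115]
  ],
  "roll": [0, 0, 0, 0, 0, 0, 0, 0, 0, 0]
}}

```text
clock: 2.65
tcp_pos: [0.5704, 0.0013, 0.3116]
tcp_rot: [3.141, 0.0, 1.718]
contact_force: [-0.6, 0.2, 0.2]
grip_width: -0.0
gripper_force: 0.0
```

```bash
python3 - <<'E'
from bench import manip
from h import *
import m1
o=manip.get_obs();print(o["tcp_pos"],o["tcp_rot"],o["contact_force"],o["gripper_force"])
for q in(.927,.88,.8,.7,.6,.5,.4,.3,.2,.1,.05,0,-.01):
    print(q,plan(o,m1.W([.065-.232*np.cos(q),-.05,.1225+.232*np.sin(q)]))[0])
E
```

```text
[0.57039681 0.0012996  0.31163399] [3.14126542e+00 1.40117878e-04 1.71777607e+00] [-0.57712244  0.23192139  0.1666354 ] 0.0
0.927 [0.0029 0.0007 0.0048]
0.88 [ 0.0029 -0.0108  0.0138]
0.8 [ 0.0029 -0.0292  0.0303]
0.7 [ 0.0029 -0.0503  0.0529]
0.6 [ 0.0029 -0.069   0.0775]
0.5 [ 0.0029 -0.0852  0.1038]
0.4 [ 0.0029 -0.0986  0.1317]
0.3 [ 0.0029 -0.1092  0.1607]
0.2 [ 0.0029 -0.1169  0.1907]
0.1 [ 0.0029 -0.1215  0.2213]
0.05 [ 0.0029 -0.1227  0.2367]
0 [ 0.0029 -0.1231  0.2521]
-0.01 [ 0.0029 -0.1231  0.2552]
```

Request:
{"fn": "step_arm", "kwargs": {
  "travel": [
    [0.003, 0.001, 0.003],
    [0.003, 0, 0.006],
    [0.003, -0.005, 0.0095],
    [0.003, -0.011, 0.0138],
    [0.003, -0.02, 0.022],
    [0.003, -0.029, 0.0303],
    [0.003, -0.04, 0.0415],
    [0.003, -0.05, 0.053],
    [0.003, -0.06, 0.065],
    [0.003, -0.069, 0.0775]
  ],
  "roll": [0, 0, 0, 0, 0, 0, 0, 0, 0, 0]
}}

```text
clock: 3.9
tcp_pos: [0.5182, -0.0041, 0.2527]
tcp_rot: [-3.142, 0.0, 1.718]
contact_force: [0.9, 0.3, -0.4]
grip_width: -0.0002
gripper_force: 0.0
```

```bash
python3 - <<'E'
from bench import manip
from h import *
o=manip.get_obs();print(o["tcp_pos"],o["contact_force"])
f=manip.grab_frame("wrist");g=manip.grab_frame("side")
cv2.imwrite("pics/w2.png",np.hstack([f["img"][40:300,150:400],cv2.resize(g["img"][120:250,160:310],None,fx=2,fy=2)]))
E
```

```text
[ 0.5182145  -0.00411709  0.2527054 ] [ 0.93048165  0.25049709 -0.4240075 ]
```

View pics/w2.png

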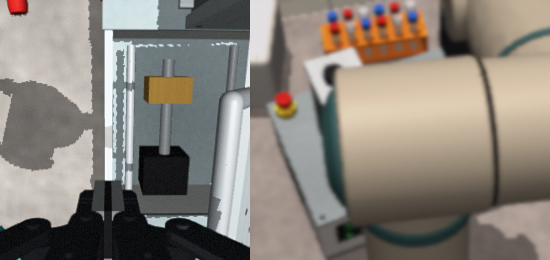

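The fingers are in front of the bar: it is at full column ~382 and they are at ~258. I'll work out where the bar is now.

```bash
python3 - <<'E'
from bench import manip
from h import *
import m1
o=manip.get_obs();f=manip.grab_frame("wrist");T=tcpT(o)@np.array(f["mount"])
for q in(.75,.85,.9,.927,.95,1.0):
    print(q,proj(f,[m1.W([.065-.232*np.cos(q),y,.1175+.232*np.sin(q)]) for y in(0,-.05,-.1)],T).round(0).tolist())
E
```

```text
0.75 [[303.0, 138.0], [300.0, 228.0], [296.0, 303.0]]
0.85 [[343.0, 142.0], [336.0, 240.0], [329.0, 321.0]]
0.9 [[368.0, 144.0], [358.0, 246.0], [349.0, 331.0]]
0.927 [[382.0, 145.0], [371.0, 250.0], [360.0, 336.0]]
0.95 [[395.0, 146.0], [382.0, 253.0], [370.0, 340.0]]
1.0 [[425.0, 148.0], [409.0, 260.0], [394.0, 349.0]]
```

The bar hasn't moved from q≈0.925; the tips slipped off its front. I'll redo it with the tips 8 mm to the rear of the bar.

Request:
{"fn": "step_arm", "kwargs": {
  "travel": [
    [0, 0, -0.06],
    [0, 0, -0.11],
    [0, 0.04, -0.11],
    [0, 0.08, -0.11],
    [0, 0.08, -0.11],
    [0, 0.08, -0.09],
    [0, 0.08, -0.08],
    [0, 0.08, -0.073],
    [0, 0.079, -0.07],
    [0, 0.077, -0.0685]
  ],
  "roll": [0, 0, 0, 0, 0, 0, 0, 0, 0, 0]
}}

```text
clock: 5.3
tcp_pos: [0.5758, 0.0043, 0.3049]
tcp_rot: [3.141, 0.0, 1.718]
contact_force: [-0.1, 0.1, 0.2]
grip_width: -0.0
gripper_force: 0.0
```

```bash
python3 - <<'E'
from bench import manip
from h import *
import m1
o=manip.get_obs();print(o["tcp_pos"],o["contact_force"])
f=manip.grab_frame("wrist");T=tcpT(o)@np.array(f["mount"]);print(o["clock"])
cv2.imwrite("pics/w3.png",f["img"][60:300,150:400])
for q in(.85,.9,.927,.95):
    print(q,proj(f,[m1.W([.065-.232*np.cos(q),y,.1175+.232*np.sin(q)]) for y in(0,-.05,-.1)],T).round(0).tolist())
q0=.927
for q in(.927,.85,.8,.7,.6,.5,.4,.3,.2,.1,.05,0):
    e=.002+.006*np.sin(q)/.8
    print(q,plan(o,m1.W([.065-.232*np.cos(q)+e,-.05,.1175+.002+.232*np.sin(q)]))[0])
E
```

```text
[0.57580078 0.00433943 0.30488974] [-0.13618858  0.08295502  0.1526631 ]
5.3
0.85 [[228.0, 132.0], [230.0, 206.0], [232.0, 271.0]]
0.9 [[241.0, 133.0], [243.0, 210.0], [244.0, 277.0]]
0.927 [[249.0, 134.0], [250.0, 212.0], [251.0, 280.0]]
0.95 [[256.0, 134.0], [257.0, 214.0], [257.0, 282.0]]
0.927 [-0.0001  0.0036 -0.0002]
0.85 [-0.0001 -0.0154  0.0148]
0.8 [-0.0001 -0.0271  0.0253]
0.7 [-0.0001 -0.0489  0.0479]
0.6 [-0.     -0.0684  0.0725]
0.5 [-0.     -0.0854  0.0988]
0.4 [-0.     -0.0998  0.1267]
0.3 [-0.     -0.1113  0.1557]
0.2 [-0.     -0.12    0.1857]
0.1 [ 0.     -0.1256  0.2163]
0.05 [ 0.     -0.1273  0.2317]
0 [ 0.     -0.1282  0.2471]
```

View pics/w3.png

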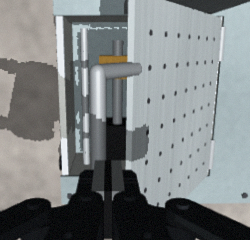

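The bar's +y end shows at full-image (248,125), running under the front of the fingertips, as wanted. I'll follow the arc.

Request:
{"fn": "step_arm", "kwargs": {
  "travel": [
    [0, 0.003, 0.004],
    [0, -0.003, 0.009],
    [0, -0.012, 0.016],
    [0, -0.02, 0.022],
    [0, -0.027, 0.028],
    [0, -0.038, 0.039],
    [0, -0.049, 0.051],
    [0, -0.059, 0.063],
    [0, -0.068, 0.0755],
    [0, -0.068, 0.0755]
  ],
  "roll": [0, 0, 0, 0, 0, 0, 0, 0, 0, 0]
}}

```text
clock: 6.6
tcp_pos: [0.5244, -0.003, 0.2472]
tcp_rot: [-3.14, -0.0, 1.718]
contact_force: [0.4, -0.6, 0.1]
grip_width: 0.0001
gripper_force: 0.0
```

```bash
python3 - <<'E'
from bench import manip
from h import *
import m1
o=manip.get_obs();print(o["tcp_pos"],o["contact_force"])
f=manip.grab_frame("wrist");T=tcpT(o)@np.array(f["mount"])
im=f["img"];cv2.imwrite("pics/w4.png",im)
for q in(.5,.55,.6,.7,.927):
    print(q,proj(f,[m1.W([.065-.232*np.cos(q),y,.1175+.232*np.sin(q)]) for y in(0,-.02)],T).round(0).tolist())
g=cv2.cvtColor(im,cv2.COLOR_BGR2GRAY)
for r in(130,145,160,175):print(r,g[r,200:420:5].tolist())
E
```

```text
[ 0.52442761 -0.00302332  0.24723479] [ 0.40568182 -0.63514185  0.12170054]
0.5 [[231.0, 132.0], [232.0, 162.0]]
0.55 [[239.0, 133.0], [240.0, 165.0]]
0.6 [[249.0, 135.0], [249.0, 168.0]]
0.7 [[274.0, 138.0], [273.0, 174.0]]
0.927 [[370.0, 146.0], [366.0, 192.0]]
130 [119, 120, 205, 199, 189, 188, 192, 188, 109, 102, 249, 251, 226, 120, 222, 148, 118, 115, 57, 126, 131, 127, 122, 131, 131, 128, 125, 124, 115, 116, 113, 117, 115, 116, 121, 81, 78, 83, 107, 117, 133, 202, 205, 191]
145 [112, 115, 115, 116, 116, 121, 202, 200, 115, 111, 249, 248, 214, 117, 212, 244, 115, 112, 114, 111, 113, 110, 119, 121, 110, 109, 110, 110, 112, 112, 112, 114, 80, 162, 211, 244, 211, 157, 149, 135, 196, 201, 198, 198]
160 [111, 106, 105, 108, 115, 113, 112, 116, 117, 118, 249, 249, 219, 120, 214, 245, 115, 115, 114, 114, 114, 108, 124, 116, 108, 107, 107, 111, 115, 110, 110, 114, 108, 173, 227, 236, 196, 229, 227, 199, 200, 202, 200, 199]
175 [117, 115, 118, 117, 116, 112, 111, 199, 108, 112, 210, 209, 218, 120, 191, 240, 117, 116, 114, 109, 114, 81, 133, 104, 109, 113, 110, 109, 111, 115, 112, 89, 131, 189, 236, 221, 165, 226, 228, 198, 148, 198, 199, 199]
```

```bash
python3 - <<'E'
import pickle
from h import *
o,f=pickle.load(open("w1.pkl","rb"))
M=np.array(f["mount"])
for z in(.01,0,-.005,-.01,-.015,-.02):print(z,[proj(f,[[x,y,z]],M).round(0).tolist()[0] for x in(0,.011,-.011) for y in(0,.006)])
c=cv2.imread("pics/w4.png")[100:300,180:420];cv2.imwrite("pics/w4c.png",cv2.resize(c,None,fx=3,fy=3))
E
```

```text
0.01 [[258.0, 208.0], [267.0, 208.0], [258.0, 192.0], [267.0, 192.0], [258.0, 223.0], [267.0, 223.0]]
0 [[258.0, 213.0], [268.0, 213.0], [258.0, 196.0], [268.0, 196.0], [258.0, 229.0], [267.0, 229.0]]
-0.005 [[258.0, 216.0], [268.0, 216.0], [258.0, 199.0], [268.0, 199.0], [258.0, 232.0], [268.0, 232.0]]
-0.01 [[258.0, 219.0], [268.0, 219.0], [258.0, 201.0], [268.0, 201.0], [258.0, 235.0], [268.0, 235.0]]
-0.015 [[258.0, 222.0], [268.0, 222.0], [258.0, 204.0], [269.0, 204.0], [258.0, 239.0], [268.0, 239.0]]
-0.02 [[258.0, 225.0], [269.0, 225.0], [258.0, 207.0], [269.0, 207.0], [258.0, 242.0], [269.0, 242.0]]
```

View pics/w4c.png

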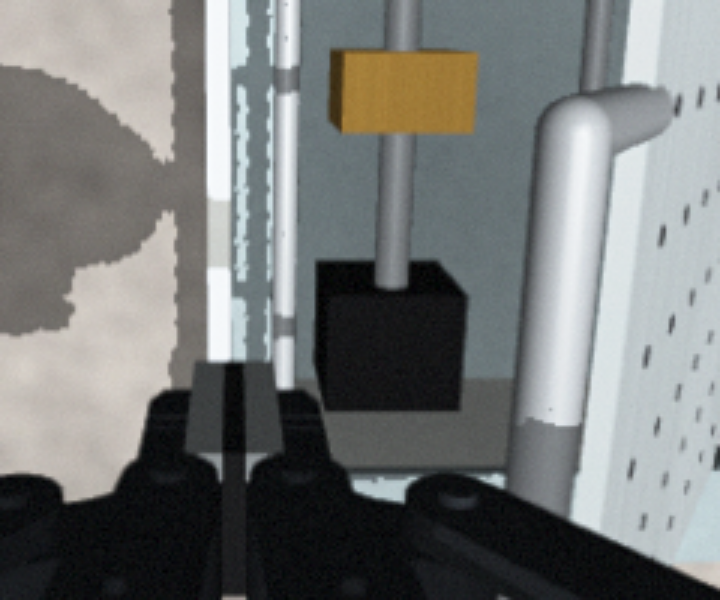

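The view shows the bar still at column ~370 with the plate unmoved. The fingertips (row ~221) look higher than the nominal TCP, so I'll come down straight over the bar and watch the force.

Request:
{"fn": "step_arm", "kwargs": {
  "travel": [
    [0, 0, -0.06],
    [0, 0, -0.11],
    [0, 0.03, -0.11],
    [0, 0.067, -0.11],
    [0, 0.067, -0.1],
    [0, 0.067, -0.09],
    [0, 0.067, -0.08],
    [0, 0.067, -0.073],
    [0, 0.067, -0.067],
    [0, 0.067, -0.06]
  ],
  "roll": [0, 0, 0, 0, 0, 0, 0, 0, 0, 0]
}}

```text
clock: 7.9
tcp_pos: [0.5752, 0.0042, 0.2931]
tcp_rot: [3.141, 0.0, 1.718]
contact_force: [0.2, -0.3, -0.6]
grip_width: -0.0
gripper_force: 0.0
```

Request:
{"fn": "step_arm", "kwargs": {
  "travel": [
    [0, 0, 0.003],
    [0, 0, 0.006],
    [0, 0, 0.009],
    [0, 0, 0.012],
    [0, 0, 0.015],
    [0, 0, 0.018],
    [0, 0, 0.021],
    [0, 0, 0.024],
    [0, 0, 0.027],
    [0, 0, 0.027]
  ],
  "roll": [0, 0, 0, 0, 0, 0, 0, 0, 0, 0]
}}

```text
clock: 9.15
tcp_pos: [0.573, 0.0039, 0.2747]
tcp_rot: [-3.139, 0.001, 1.718]
contact_force: [-6.2, -1.4, 9.9]
grip_width: 0.0001
gripper_force: 4.6
```

```bash
cat > bq.py <<'E'
from bench import manip
from h import *
import m1,pickle
o=manip.get_obs();print(o["clock"],o["tcp_pos"],o["contact_force"],o["torque"])
f=manip.grab_frame("wrist");T=tcpT(o)@np.array(f["mount"]);pickle.dump((o,f),open("wl.pkl","wb"))
B=lambda q,y:m1.W([.065-.232*np.cos(q),y,.1175+.232*np.sin(q)])
g=cv2.cvtColor(f["img"],cv2.COLOR_BGR2GRAY).astype(float)
# bar = bright stripe along projected line y in [0,-.025]; score mean brightness minus flanks 
best=[]
for q in np.arange(0,1.1,.01):
    s=[]
    for y in(.0,-.005,-.01,-.015,-.02):
        c=proj(f,[B(q,y)],T)[0];u,v=int(c[0]),int(c[1])
        if 20<u<490 and 0<v<384:s.append(g[v,u-4:u+5].mean()-max(g[v,u-20],g[v,u+20])*.5-min(g[v,u-20],g[v,u+20])*.5)
    if s:best.append((round(min(s),1),round(q,2),proj(f,[B(q,0)],T)[0].round().tolist()))
print(sorted(best)[::-1][:4])
E
python3 bq.py
```

```text
9.15 [0.57298931 0.00389688 0.27465424] [-6.2439872  -1.43696672  9.94709966] [-0.09227376  1.10703874 -0.01193144]
[(np.float64(85.0), np.float64(0.9), [244.0, 138.0]), (np.float64(76.6), np.float64(0.92), [251.0, 139.0]), (np.float64(60.5), np.float64(0.78), [210.0, 135.0]), (np.float64(47.7), np.float64(0.91), [247.0, 138.0])]
```

Contact is now clear: the shut tips sit about 28 mm above the nominal TCP, and friction blocked a purely vertical push. I'll follow the arc using that offset.

```bash
python3 - <<'E'
from h import *
import m1
o=dict(tcp_pos=np.array([.5748,.0041,.2722]),tcp_rot=np.array([np.pi,0,1.718]))
for q in(.9,.85,.8,.7,.6,.5,.4,.3,.2,.1,.05,0):
    e=.002+.005*np.sin(q)/.8
    print(q,plan(o,m1.W([.065-.232*np.cos(q)+e,-.05,.1175-.025+.232*np.sin(q)]))[0])
E
```

```text
0.9 [ 0.     -0.0031 -0.0027]
0.85 [ 0.     -0.0152  0.0072]
0.8 [ 0.0001 -0.0269  0.0177]
0.7 [ 0.0001 -0.0486  0.0403]
0.6 [ 0.0001 -0.0679  0.0649]
0.5 [ 0.0001 -0.0848  0.0913]
0.4 [ 1.000e-04 -9.900e-02  1.191e-01]
0.3 [ 1.000e-04 -1.104e-01  1.482e-01]
0.2 [ 1.000e-04 -1.189e-01  1.781e-01]
0.1 [ 1.000e-04 -1.243e-01  2.087e-01]
0.05 [ 1.000e-04 -1.259e-01  2.241e-01]
0 [ 1.000e-04 -1.267e-01  2.396e-01]
```

Request:
{"fn": "step_arm", "kwargs": {
  "travel": [
    [0, -0.003, 0],
    [0, -0.009, 0.004],
    [0, -0.015, 0.009],
    [0, -0.021, 0.014],
    [0, -0.027, 0.019],
    [0, -0.033, 0.025],
    [0, -0.038, 0.03],
    [0, -0.043, 0.036],
    [0, -0.0485, 0.0415],
    [0, -0.0485, 0.0415]
  ],
  "roll": [0, 0, 0, 0, 0, 0, 0, 0, 0, 0]
}}

```text
clock: 10.45
tcp_pos: [0.5386, -0.0011, 0.2414]
tcp_rot: [-3.141, 0.0, 1.718]
contact_force: [0.1, 1.8, -0.4]
grip_width: 0.0001
gripper_force: 0.0
```

```bash
python3 bq.py
```

```text
10.45 [ 0.53863766 -0.00110529  0.24144323] [ 0.12918962  1.79668034 -0.35927463] [ 0.00247331  0.04008331 -0.02542037]
[(np.float64(71.7), np.float64(0.71), [249.0, 139.0]), (np.float64(67.1), np.float64(0.69), [244.0, 138.0]), (np.float64(47.7), np.float64(0.87), [310.0, 145.0]), (np.float64(47.7), np.float64(0.85), [301.0, 144.0])]
```

```bash
python3 - <<'E'
import pickle,cv2
o,f=pickle.load(open("wl.pkl","rb"));cv2.imwrite("pics/w5.png",f["img"][90:290,150:420])
E
```

```text
(no output)
```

View pics/w5.png

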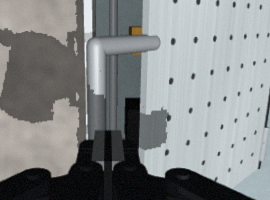

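The bar, at full column ~247, runs under the fingertips and the plate is following. I'll continue.

Request:
{"fn": "step_arm", "kwargs": {
  "travel": [
    [0, -0.006, 0.008],
    [0, -0.013, 0.016],
    [0, -0.0195, 0.0245],
    [0, -0.028, 0.037],
    [0, -0.0363, 0.05],
    [0, -0.0435, 0.064],
    [0, -0.0505, 0.078],
    [0, -0.0565, 0.092],
    [0, -0.062, 0.107],
    [0, -0.062, 0.107]
  ],
  "roll": [0, 0, 0, 0, 0, 0, 0, 0, 0, 0]
}}

```text
clock: 11.75
tcp_pos: [0.4919, -0.0077, 0.1602]
tcp_rot: [-3.139, -0.001, 1.718]
contact_force: [0.8, -0.2, 0.0]
grip_width: -0.0002
gripper_force: 0.0
```

```bash
python3 bq.py
```

```text
11.75 [ 0.49189522 -0.00770088  0.16021752] [ 0.80511846 -0.1552793   0.0218372 ] [0.04251873 0.03683827 0.02977405]
[(np.float64(64.8), np.float64(0.49), [295.0, 150.0]), (np.float64(56.8), np.float64(0.48), [292.0, 149.0]), (np.float64(48.8), np.float64(0.27), [249.0, 138.0]), (np.float64(48.8), np.float64(0.26), [248.0, 137.0])]
```

```bash
python3 - <<'E'
import pickle
from h import *
import m1
o,f=pickle.load(open("wl.pkl","rb"));T=tcpT(o)@np.array(f["mount"])
cv2.imwrite("pics/w6.png",np.hstack([f["img"][60:290,150:420],cv2.imread("pics/w5.png")[:200].copy() if 0 else f["img"][60:290,150:151]]))
E
```

```text
(no output)
```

View pics/w6.png

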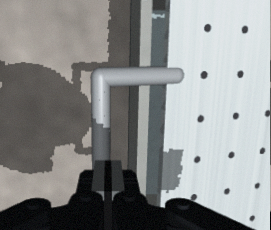

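The bar is at column ~250 under the fingertips and still following (q≈0.28). Now the slow close.

Request:
{"fn": "step_arm", "kwargs": {
  "travel": [
    [0, -0.004, 0.014],
    [0, -0.0075, 0.028],
    [0, -0.0105, 0.042],
    [0, -0.013, 0.056],
    [0, -0.0145, 0.068],
    [0, -0.0155, 0.077],
    [0, -0.016, 0.084],
    [0, -0.016, 0.089],
    [0, -0.016, 0.092],
    [0, -0.016, 0.093]
  ],
  "roll": [0, 0, 0, 0, 0, 0, 0, 0, 0, 0]
}}

```text
clock: 13.05
tcp_pos: [0.4811, -0.0096, 0.0916]
tcp_rot: [-3.141, 0.0, 1.718]
contact_force: [0.3, 0.5, 0.8]
grip_width: -0.0004
gripper_force: 0.3
```

Request:
{"fn": "step_arm", "kwargs": {
  "travel": [
    [0, 0, 0.001],
    [0, 0, 0.002],
    [0, 0, 0.003],
    [0, 0, 0.004],
    [0, 0, 0.005],
    [0, 0, 0.005],
    [0, 0, 0.005],
    [0, 0, 0.005],
    [0, 0, 0.005],
    [0, 0, 0.005]
  ],
  "roll": [0, 0, 0, 0, 0, 0, 0, 0, 0, 0]
}}

```text
clock: 14.3
tcp_pos: [0.4814, -0.0096, 0.0886]
tcp_rot: [3.141, 0.0, 1.718]
contact_force: [-0.9, 0.1, 4.9]
grip_width: -0.0002
gripper_force: 2.6
```

```bash
python3 bq.py
```

```text
14.3 [ 0.48138905 -0.00964562  0.08857543] [-0.90287881  0.13587192  4.89097323] [ 0.03361328  0.37833153 -0.02561121]
[(np.float64(74.1), np.float64(0.07), [254.0, 142.0]), (np.float64(70.6), np.float64(0.08), [254.0, 143.0]), (np.float64(68.9), np.float64(0.06), [254.0, 142.0]), (np.float64(68.9), np.float64(0.05), [253.0, 141.0])]
```

Request:
{"fn": "step_arm", "kwargs": {
  "travel": [
    [0, 0, 0.001],
    [0, 0, 0.002],
    [0, 0, 0.003],
    [0, 0, 0.004],
    [0, 0, 0.004],
    [0, 0, 0.004],
    [0, 0, 0.004],
    [0, 0, 0.004],
    [0, 0, 0.004],
    [0, 0, 0.004]
  ],
  "roll": [0, 0, 0, 0, 0, 0, 0, 0, 0, 0]
}}

```text
clock: 15.6
tcp_pos: [0.4816, -0.0097, 0.0882]
tcp_rot: [3.14, 0.001, 1.718]
contact_force: [-6.7, 1.1, 23.3]
grip_width: -0.0001
gripper_force: 11.7
```

The plate has reached its stop (23 N, no further travel). I'll retreat up and over to the square.

Request:
{"fn": "step_arm", "kwargs": {
  "travel": [
    [0, 0, -0.06],
    [0, 0, -0.13],
    [-0.02, 0, -0.19],
    [-0.09, -0.004, -0.216],
    [-0.16, -0.008, -0.216],
    [-0.23, -0.012, -0.216],
    [-0.3, -0.016, -0.216],
    [-0.37, -0.02, -0.216],
    [-0.44, -0.023, -0.216],
    [-0.482, -0.025, -0.216]
  ],
  "roll": [0, 0, 0, 0, 0.02, 0.04, 0.06, 0.06, 0.06, 0.06]
}}

```text
clock: 16.85
tcp_pos: [0.5158, -0.3728, 0.2463]
tcp_rot: [-3.142, 0.001, 1.596]
contact_force: [0.4, 0.9, 0.7]
grip_width: -0.0004
gripper_force: 0.0
```

Request:
{"fn": "step_arm", "kwargs": {
  "travel": [
    [0, 0, 0],
    [0, 0, 0],
    [0, 0, 0],
    [0, 0, 0],
    [0, 0, 0],
    [0, 0, 0],
    [0, 0, 0],
    [0, 0, 0],
    [0, 0, 0],
    [0, 0, 0]
  ],
  "roll": [0, 0, 0, 0, 0, 0, 0, 0, 0, 0],
  "claw": -0.3
}}

```text
clock: 18.1
tcp_pos: [0.5157, -0.37, 0.247]
tcp_rot: [-3.142, 0.0, 1.598]
contact_force: [0.2, -0.2, -0.6]
grip_width: 0.0552
gripper_force: 0.0
```

```bash
python3 - <<'E'
from bench import manip
from h import *
import pickle,m1
o=manip.get_obs();f=manip.grab_frame("wrist");s=manip.grab_frame("side");t=manip.grab_frame("top");pickle.dump((o,f,s,t),open("w7.pkl","wb"))
print(o["tcp_pos"],o["tcp_rot"],o["grip_width"],o["contact_force"])
B=lambda q,y:m1.W([.065-.232*np.cos(q),y,.1175+.232*np.sin(q)])
# plate check: predicted bar ends px for top
a=cv2.resize(t["img"][130:215,210:320],None,fx=3.6,fy=3.6);
b=f["img"]
h=np.zeros((384+306,512,3),np.uint8);
out=np.zeros((384,512+272,3),np.uint8);out[:,:512]=b;c=cv2.resize(t["img"][130:215,215:305],None,fx=3,fy=3);out[:c.shape[0],512:512+c.shape[1]]=c
cv2.imwrite("pics/w7.png",out)
for q in(0,.03,.06):print(q,((proj(t,[B(q,0),B(q,-.1)])-[215,130])*3+[512,0]).round(1).tolist())
E
```

```text
[ 0.51570872 -0.36999727  0.24695692] [-3.14155203e+00  2.79395083e-05  1.59767587e+00] 0.05515663963867853 [ 0.15219064 -0.23653181 -0.62751109]
0 [[636.4, 248.7], [736.7, 236.8]]
0.03 [[636.4, 248.0], [737.3, 236.0]]
0.06 [[636.4, 247.1], [737.8, 235.1]]
```

View pics/w7.png

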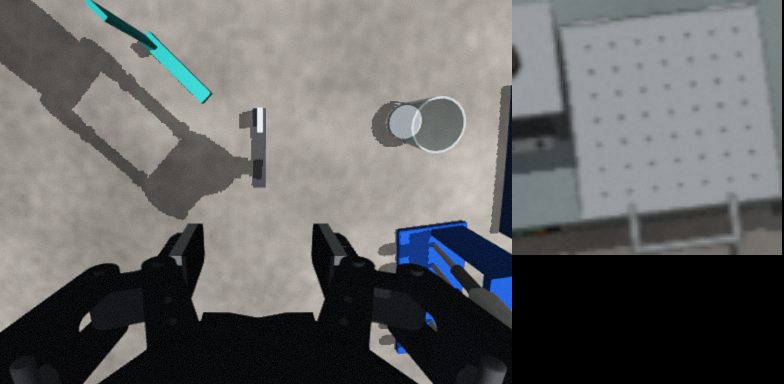

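The wrist view shows the foot at columns 252–266, rows 108–187, with the blade at the far (+y) end. The top crop shows the plate flush and closed. All 10 views are used, so I'll continue from numbers.

```bash
python3 - <<'E'
from h import *
import pickle
o,f,s,t=pickle.load(open("w7.pkl","rb"));T=tcpT(o)@np.array(f["mount"])
im=f["img"].astype(int)
# foot: darker/bluer-than-bench; bench is warm (r>b); foot neutral-blue
b,g,r=im[...,0],im[...,1],im[...,2]
m=((b-r)>2)&(g<140);m[:100]=0;m[195:]=0;m[:,:240]=0;m[:,280:]=0
for R in range(104,192,6):
    x=np.where(m[R])[0];print(R,(x.min(),x.max(),len(x)) if len(x) else None,im[R,246:274:3].mean(1).astype(int).tolist())
E
```

```text
104 None [163, 167, 167, 171, 169, 167, 167, 160, 163, 167]
110 (np.int64(253), np.int64(265), 7) [160, 151, 73, 40, 238, 237, 89, 166, 167, 167]
116 (np.int64(255), np.int64(264), 4) [90, 91, 73, 44, 236, 236, 90, 166, 166, 165]
122 (np.int64(255), np.int64(265), 5) [92, 95, 81, 36, 237, 239, 86, 175, 169, 166]
128 (np.int64(253), np.int64(265), 7) [157, 159, 94, 84, 237, 238, 86, 163, 162, 163]
134 (np.int64(253), np.int64(265), 13) [161, 165, 89, 92, 86, 89, 89, 163, 161, 166]
140 (np.int64(253), np.int64(265), 13) [157, 167, 90, 90, 86, 88, 83, 163, 165, 167]
146 (np.int64(253), np.int64(265), 12) [159, 165, 91, 91, 91, 84, 86, 166, 166, 166]
152 (np.int64(253), np.int64(264), 12) [160, 160, 85, 84, 85, 93, 89, 161, 162, 159]
158 (np.int64(253), np.int64(265), 13) [88, 162, 87, 86, 85, 83, 89, 161, 161, 156]
164 (np.int64(253), np.int64(263), 7) [91, 86, 89, 40, 44, 43, 85, 153, 155, 156]
170 (np.int64(256), np.int64(264), 7) [91, 92, 93, 46, 44, 49, 84, 150, 155, 158]
176 (np.int64(254), np.int64(264), 10) [168, 140, 92, 51, 45, 50, 82, 151, 151, 155]
182 (np.int64(253), np.int64(264), 12) [163, 168, 101, 82, 82, 85, 84, 156, 153, 154]
188 None [160, 166, 161, 150, 152, 150, 153, 162, 160, 157]
```

```bash
python3 - <<'E'
from h import *
import pickle
o,f,s,t=pickle.load(open("w7.pkl","rb"));T=tcpT(o)@np.array(f["mount"])
g=cv2.cvtColor(f["img"],cv2.COLOR_BGR2GRAY).astype(float)
E=[]
for R in list(range(132,157,2))+list(range(179,186,2)):
    def cross(cs):
        v=g[R,cs];i=np.where((v[:-1]-125)*(v[1:]-125)<=0)[0][0];return cs[i]+(125-v[i])/(v[i+1]-v[i])*(cs[1]-cs[0])
    E.append((R,cross(np.arange(245,259)),cross(np.arange(274,258,-1))))
E=np.array(E)
L=onz(f,E[:,[1,0]],.018,T);Rr=onz(f,E[:,[2,0]],.018,T);C=(L+Rr)/2
k=np.polyfit(C[:,1],C[:,0],1);print("yaw off",-np.arctan(k[0]),"width",np.linalg.norm((Rr-L)[:,:2],axis=1).mean())
col=g[:,257:263].mean(1)
print("rows",[(i,int(col[i])) for i in list(range(102,112))+list(range(183,192))])
for row in(186.7,107):print(row,onz(f,[[259,row]],.018,T),onz(f,[[259,row]],0.0,T))
print("x at y=-.37,-.3577",np.polyval(k,[-.37,-.3577]))
# blade top (z .15): bright pixels
m=(g>220);m[:100]=0;m[140:]=0;m[:,:250]=0;m[:,270:]=0
yy,xx=np.where(m);print(xx.min(),xx.max(),yy.min(),yy.max(),onz(f,[[xx.min()-.5,yy.min()-.5],[xx.max()+.5,yy.max()+.5]],.15,T))
E
```

```text
yaw off 0.041263619693063164 width 0.02041346926741289
rows [(102, 167), (103, 169), (104, 169), (105, 170), (106, 174), (107, 201), (108, 226), (109, 225), (110, 225), (111, 227), (183, 82), (184, 80), (185, 80), (186, 83), (187, 115), (188, 153), (189, 163), (190, 160), (191, 160)]
186.7 [[ 0.51842857 -0.41356436  0.018     ]] [[ 0.51863319 -0.41835369  0.        ]]
107 [[ 0.51547738 -0.30312542  0.018     ]] [[ 0.51555131 -0.30302401  0.        ]]
x at y=-.37,-.3577 [0.51603513 0.5155273 ]
258 261 108 131 [[ 0.51359014 -0.30434361  0.15      ]
 [ 0.51782405 -0.32574038  0.15      ]]
```

Request:
{"fn": "step_arm", "kwargs": {
  "travel": [
    [-0.019, 0.0025, 0.03],
    [-0.038, 0.0025, 0.08],
    [-0.038, 0.0025, 0.14],
    [-0.038, 0.0025, 0.2],
    [-0.038, 0.0025, 0.25],
    [-0.038, 0.0025, 0.29],
    [-0.038, 0.0025, 0.32],
    [-0.038, 0.0025, 0.34],
    [-0.038, 0.0025, 0.355],
    [-0.038, 0.0025, 0.362]
  ],
  "roll": [-0.005, -0.005, -0.005, -0.005, -0.005, -0.005, -0.005, -0.005, -0.005, -0.005],
  "claw": 0.3
}}

```text
clock: 19.5
tcp_pos: [0.5185, -0.3985, -0.0247]
tcp_rot: [3.141, 0.0, 1.608]
contact_force: [0.1, 0.6, -0.4]
grip_width: 0.0301
gripper_force: 0.0
```

Request:
{"fn": "step_arm", "kwargs": {
  "travel": [
    [0, 0, 0.001],
    [0, 0, 0.003],
    [0, 0, 0.005],
    [0, 0, 0.007],
    [0, 0, 0.009],
    [0, 0, 0.009],
    [0, 0, 0.009],
    [0, 0, 0.009],
    [0, 0, 0.009],
    [0, 0, 0.009]
  ],
  "roll": [0, 0, 0, 0, 0, 0, 0, 0, 0, 0]
}}

```text
clock: 20.75
tcp_pos: [0.5184, -0.3984, -0.0312]
tcp_rot: [3.142, 0.0, 1.608]
contact_force: [0.2, 0.1, -0.3]
grip_width: 0.03
gripper_force: 0.0
```

Request:
{"fn": "step_arm", "kwargs": {
  "travel": [
    [0, 0, 0.0015],
    [0, 0, 0.0015],
    [0, 0, 0.0015],
    [0, 0, 0.0015],
    [0, 0, 0.0015],
    [0, 0, 0.0015],
    [0, 0, 0.0015],
    [0, 0, 0.0015],
    [0, 0, 0.0015],
    [0, 0, 0.0015]
  ],
  "roll": [0, 0, 0, 0, 0, 0, 0, 0, 0, 0],
  "claw": 1,
  "newtons": 100
}}

```text
clock: 22.0
tcp_pos: [0.5186, -0.3986, -0.0316]
tcp_rot: [3.141, 0.001, 1.608]
contact_force: [-1.6, 0.4, 6.4]
grip_width: 0.0149
gripper_force: 98.3
```

```bash
python3 - <<'E'
from bench import manip
from h import *
import pickle
o=manip.get_obs();f=manip.grab_frame("wrist");pickle.dump((o,f),open("w8.pkl","wb"))
print(o["tcp_pos"],o["tcp_rot"],o["contact_force"],o["torque"],o["grip_width"],o["gripper_force"])
g=cv2.cvtColor(f["img"],cv2.COLOR_BGR2GRAY)
for r in range(20,230,15):print(r,g[r,200:316:6].tolist())
M=np.array(f["mount"])
# predicted: blade top at sq(55,0,150),(33,0,150), heel top: in tool coords x=s+40mm, z=-(h)+zt
for zt in(.034,):
  for p in([55,150],[33,150],[55,18],[55,0],[33,18]):print(p,proj(f,[[(p[0]+40)/1e3,0,zt-p[1]/1e3]],M).round(0).tolist())
E
```

```text
[ 0.5186411  -0.39857765 -0.03155811] [3.14091817e+00 5.99982665e-04 1.60763799e+00] [-1.6123591   0.41079818  6.41185458] [ 0.13477396  0.09233018 -0.04528265] 0.01493146839250314 98.29073309898376
20 [198, 196, 198, 194, 197, 194, 57, 54, 54, 53, 47, 49, 53, 49, 50, 187, 189, 191, 194, 195]
35 [193, 191, 192, 191, 193, 193, 150, 50, 53, 51, 50, 49, 48, 49, 175, 192, 193, 193, 195, 194]
50 [190, 189, 190, 188, 106, 107, 85, 52, 47, 47, 52, 50, 52, 74, 196, 194, 192, 195, 197, 201]
65 [111, 108, 109, 108, 113, 113, 94, 54, 55, 52, 52, 50, 59, 108, 196, 194, 194, 193, 197, 195]
80 [108, 104, 106, 113, 111, 112, 105, 58, 55, 46, 49, 48, 113, 109, 202, 202, 196, 196, 195, 197]
95 [108, 110, 108, 111, 109, 111, 111, 109, 108, 111, 111, 108, 112, 112, 199, 199, 193, 194, 191, 192]
110 [194, 192, 192, 190, 190, 197, 107, 109, 109, 106, 110, 109, 110, 110, 188, 191, 192, 191, 194, 193]
125 [193, 190, 191, 183, 190, 201, 106, 106, 106, 109, 109, 108, 104, 108, 189, 190, 190, 194, 196, 196]
140 [188, 186, 187, 183, 190, 195, 125, 103, 103, 102, 102, 107, 105, 106, 191, 193, 194, 198, 197, 196]
155 [102, 182, 187, 184, 190, 190, 110, 103, 101, 99, 102, 103, 102, 110, 193, 195, 195, 196, 193, 193]
170 [106, 103, 108, 109, 188, 194, 108, 101, 104, 103, 105, 101, 104, 129, 192, 188, 189, 187, 183, 186]
185 [104, 102, 107, 105, 110, 109, 110, 101, 99, 100, 102, 100, 103, 148, 189, 187, 187, 185, 184, 185]
200 [108, 105, 112, 110, 107, 108, 110, 54, 52, 52, 51, 101, 96, 171, 186, 188, 186, 185, 183, 184]
215 [106, 108, 107, 109, 103, 110, 111, 54, 53, 48, 52, 51, 49, 108, 181, 181, 181, 109, 112, 180]
[55, 150] [[258.0, -60.0]]
[33, 150] [[259.0, 65.0]]
[55, 18] [[258.0, 58.0]]
[55, 0] [[258.0, 63.0]]
[33, 18] [[258.0, 95.0]]
```

Request:
{"fn": "step_arm", "kwargs": {
  "travel": [
    [0, 0, -0.003],
    [0, 0, -0.01],
    [0, 0, -0.025],
    [0, 0, -0.05],
    [0, 0, -0.08],
    [0, 0, -0.12],
    [0, 0, -0.16],
    [0, 0, -0.2],
    [0, 0, -0.23],
    [0, 0, -0.23]
  ],
  "roll": [0, 0, 0, 0, 0, 0, 0, 0, 0, 0]
}}

```text
clock: 23.3
tcp_pos: [0.5194, -0.3994, 0.1427]
tcp_rot: [3.138, 0.004, 1.608]
contact_force: [-0.2, -1.2, -4.5]
grip_width: 0.0152
gripper_force: 98.0
```

```bash
python3 - <<'E'
from bench import manip
from h import *
import m1,pickle
o=manip.get_obs();print(o["tcp_pos"],o["tcp_rot"],o["contact_force"],o["torque"],o["grip_width"],o["gripper_force"])
f=manip.grab_frame("wrist");g=cv2.cvtColor(f["img"],cv2.COLOR_BGR2GRAY).astype(float)
_,f0=pickle.load(open("w8.pkl","rb"));g0=cv2.cvtColor(f0["img"],cv2.COLOR_BGR2GRAY).astype(float)
for r in(20,80,95,125,185):print(r,g[r,200:316:6].astype(int).tolist())
for c in(252,264):print([ [int(k[r,c]) for r in range(84,100,2)] for k in(g0,g)])
for y in(-.075,-.042):print(plan(o,m1.W([0,y,.140]),np.pi/2+m1.yaw),m1.W([0,y,.14]))
E
```

```text
[ 0.51941781 -0.39942586  0.14267102] [3.13808376 0.00382832 1.60786615] [-0.21189388 -1.1803037  -4.54005561] [-0.25146326 -0.04361924 -0.0375885 ] 0.015184236047688291 98.00031781196594
20 [172, 167, 166, 174, 176, 177, 135, 50, 51, 49, 48, 49, 51, 48, 54, 180, 186, 184, 182, 182]
80 [185, 194, 192, 185, 182, 183, 153, 52, 53, 51, 46, 48, 105, 109, 194, 190, 185, 183, 189, 196]
95 [190, 107, 105, 110, 106, 102, 104, 104, 108, 105, 101, 107, 105, 107, 192, 184, 184, 189, 190, 188]
125 [182, 183, 184, 131, 104, 105, 100, 105, 102, 103, 104, 100, 104, 104, 186, 189, 189, 189, 189, 186]
185 [101, 104, 100, 98, 96, 100, 100, 101, 99, 95, 95, 95, 99, 139, 179, 180, 185, 184, 183, 177]
[[48, 43, 55, 104, 113, 109, 109, 110], [49, 46, 56, 100, 100, 104, 105, 106]]
[[45, 47, 61, 107, 108, 110, 110, 111], [46, 47, 62, 104, 108, 105, 109, 106]]
(array([0.5121, 0.1901, 0.0023]), np.float64(-0.0548)) [ 0.64768795 -0.01036819  0.14      ]
(array([0.5558, 0.1853, 0.0021]), np.float64(-0.0548)) [0.64286354 0.02227725 0.14      ]
```

The square is lifted and hasn't shifted in the grip. Next, carry it to a standoff over the plate.

Request:
{"fn": "step_arm", "kwargs": {
  "travel": [
    [0.02, 0.008, 0],
    [0.065, 0.025, 0],
    [0.125, 0.047, 0],
    [0.19, 0.071, 0],
    [0.255, 0.095, 0],
    [0.32, 0.12, 0],
    [0.385, 0.144, 0],
    [0.44, 0.165, 0],
    [0.485, 0.181, 0],
    [0.512, 0.19, 0]
  ],
  "roll": [0, 0, -0.01, -0.02, -0.03, -0.04, -0.05, -0.055, -0.055, -0.055]
}}

```text
clock: 24.6
tcp_pos: [0.6456, -0.0064, 0.1385]
tcp_rot: [-3.138, -0.001, 1.72]
contact_force: [0.5, -0.7, -4.9]
grip_width: 0.0151
gripper_force: 97.9
```

```bash
python3 - <<'E'
from bench import manip
from h import *
import m1,pickle
o=manip.get_obs();print(o["tcp_pos"],o["tcp_rot"],o["contact_force"],o["torque"],o["grip_width"])
f=manip.grab_frame("wrist");T=tcpT(o)@np.array(f["mount"]);pickle.dump((o,f),open("w9.pkl","wb"))
g=cv2.cvtColor(f["img"],cv2.COLOR_BGR2GRAY)
# tower face foot line & plate edge predicted px
for x in(-.05,0,.05):print(x,proj(f,[m1.W([x,.053,.12])],T).round(1).tolist(),proj(f,[m1.W([x,.05,.12])],T).round(1).tolist())
for c in(200,215,310,330,350):print(c,g[0:100:4,c].tolist())
E
```

```text
[ 0.64557374 -0.00641475  0.1385394 ] [-3.13848817e+00 -1.29795309e-03  1.72005063e+00] [ 0.46654997 -0.69639334 -4.908471  ] [-0.28342407 -0.10349678 -0.01260438] 0.015114251832435574
-0.05 [[178.9, 9.8]] [[179.2, 15.0]]
0 [[261.1, 9.0]] [[261.1, 14.3]]
0.05 [[343.3, 9.9]] [[343.0, 15.2]]
200 [40, 43, 70, 114, 221, 221, 219, 222, 222, 220, 221, 218, 222, 219, 218, 221, 223, 203, 199, 195, 133, 224, 224, 222, 223]
215 [44, 48, 64, 127, 221, 220, 219, 221, 220, 221, 222, 219, 219, 222, 220, 217, 213, 139, 144, 141, 141, 139, 143, 138, 139]
310 [42, 44, 80, 134, 220, 222, 219, 221, 221, 224, 220, 222, 221, 221, 221, 221, 218, 222, 222, 220, 219, 221, 221, 223, 220]
330 [49, 49, 97, 149, 220, 217, 222, 224, 222, 222, 221, 223, 221, 210, 91, 222, 222, 222, 221, 221, 220, 221, 223, 221, 223]
350 [169, 168, 170, 103, 220, 219, 220, 221, 220, 222, 220, 220, 221, 220, 220, 221, 221, 221, 220, 222, 221, 221, 223, 223, 223]
```

```bash
python3 - <<'E'
from h import *
import m1,pickle
o,f=pickle.load(open("w9.pkl","rb"));T=tcpT(o)@np.array(f["mount"])
g=cv2.GaussianBlur(cv2.cvtColor(f["img"],cv2.COLOR_BGR2GRAY),(5,1),0).astype(float)
pts=[]
for c in list(range(185,222))+list(range(292,336)):
    v=g[6:22,c];i=np.where((v[:-1]<170)&(v[1:]>=170))[0]
    if len(i):i=i[-1];pts.append((c,6+i+(170-v[i])/(v[i+1]-v[i])))
P=onz(f,pts,.12,T)
k=np.polyfit(P[:,0],P[:,1],1);r=P[:,1]-np.polyval(k,P[:,0]);k=np.polyfit(P[abs(r)<.001,0],P[abs(r)<.001,1],1)
print(len(P),"yaw",np.arctan(k[0]),"std",r.std(),"model",m1.yaw, "edge y at x=.63",np.polyval(k,.63), "model",m1.W([0,.05,.12]))
for y in(-.072,-.045):print(plan(o,m1.W([0,y,.0925])))
E
```

```text
81 yaw 0.1603325265717329 std 0.0005324715599791466 model 0.1467200088241209 edge y at x=.63 0.11420079346040582 model [0.62941368 0.1132888  0.12      ]
(array([-0.0017,  0.0022,  0.0614]), 0)
(array([0.0343, 0.0023, 0.0614]), 0)
```

Request:
{"fn": "step_arm", "kwargs": {
  "travel": [
    [0, 0, 0.008],
    [0, 0, 0.02],
    [0, 0.001, 0.033],
    [0, 0.002, 0.045],
    [0, 0.002, 0.054],
    [0, 0.002, 0.0585],
    [0, 0.002, 0.061],
    [0, 0.002, 0.063],
    [0, 0.002, 0.065],
    [0, 0.002, 0.0655]
  ],
  "roll": [0, 0, 0, 0, 0, 0, 0, 0, 0, 0]
}}

```text
clock: 25.9
tcp_pos: [0.6481, -0.0091, 0.091]
tcp_rot: [3.141, 0.0, 1.718]
contact_force: [-0.8, -0.6, -4.0]
grip_width: 0.0156
gripper_force: 98.0
```

Request:
{"fn": "step_arm", "kwargs": {
  "travel": [
    [0, 0, 0.0005],
    [0, 0, 0.001],
    [0, 0, 0.0015],
    [0, 0, 0.002],
    [0, 0, 0.0025],
    [0, 0, 0.0025],
    [0, 0, 0.0025],
    [0, 0, 0.0025],
    [0, 0, 0.0025],
    [0, 0, 0.0025]
  ],
  "roll": [0, 0, 0, 0, 0, 0, 0, 0, 0, 0]
}}

```text
clock: 27.15
tcp_pos: [0.6481, -0.0092, 0.0891]
tcp_rot: [3.142, 0.0, 1.718]
contact_force: [0.5, 0.6, -4.3]
grip_width: 0.0157
gripper_force: 98.0
```

Request:
{"fn": "step_arm", "kwargs": {
  "travel": [
    [0, 0, 0.0005],
    [0, 0, 0.001],
    [0, 0, 0.0015],
    [0, 0, 0.002],
    [0, 0, 0.002],
    [0, 0, 0.002],
    [0, 0, 0.002],
    [0, 0, 0.002],
    [0, 0, 0.002],
    [0, 0, 0.002]
  ],
  "roll": [0, 0, 0, 0, 0, 0, 0, 0, 0, 0]
}}

```text
clock: 28.4
tcp_pos: [0.6482, -0.0093, 0.0884]
tcp_rot: [3.141, 0.0, 1.718]
contact_force: [-3.6, -1.0, 5.9]
grip_width: 0.0156
gripper_force: 99.4
```

Contact with the plate came at the expected height. Now slide toward the tower.

Request:
{"fn": "step_arm", "kwargs": {
  "travel": [
    [0.004, 0, -0.0003],
    [0.009, 0, -0.0005],
    [0.014, 0, -0.0005],
    [0.019, 0, -0.0005],
    [0.023, 0, -0.0005],
    [0.027, 0, -0.0005],
    [0.03, 0, -0.0005],
    [0.033, 0, -0.0005],
    [0.035, 0, -0.0005],
    [0.036, 0, -0.0005]
  ],
  "roll": [0, 0, 0, 0, 0, 0, 0, 0, 0, 0]
}}

```text
clock: 29.65
tcp_pos: [0.6453, 0.0168, 0.0884]
tcp_rot: [3.139, 0.002, 1.718]
contact_force: [1.1, -5.6, 2.8]
grip_width: 0.0156
gripper_force: 99.1
```

```bash
python3 - <<'E'
from bench import manip
from h import *
import m1
o=manip.get_obs();print(o["tcp_pos"],o["tcp_rot"],o["contact_force"],o["torque"],o["grip_width"])
print("machine xy tcp",m1.R.T@(o["tcp_pos"][:2]-m1.c))
f=manip.grab_frame("wrist");T=tcpT(o)@np.array(f["mount"])
g=cv2.cvtColor(f["img"],cv2.COLOR_BGR2GRAY)
for x in(-.03,.03):print(x,proj(f,[m1.W([x,.053,.12])],T).round(1).tolist(),proj(f,[m1.W([x,.05,.12])],T).round(1).tolist())
hh=T;Th=tcpT(o)@np.r_[.095,0,-.0316,1];print("heel est",Th[:3],proj(f,[Th[:3]],T))
for c in(190,210,310,325):print(c,g[30:80:2,c].tolist())
E
```

```text
[0.64530342 0.01682758 0.088432  ] [3.13933081e+00 2.00274410e-03 1.71802018e+00] [ 1.10619888 -5.63537917  2.83830856] [-0.82187513 -0.00987046  0.0234374 ] 0.015611028399488988
machine xy tcp [ 0.00161696 -0.04774782]
-0.03 [[189.1, 28.2]] [[189.4, 35.2]]
0.03 [[320.6, 28.1]] [[320.3, 35.1]]
heel est [0.63128767 0.11085181 0.1198416 ] [[258.12325481  41.06678847]]
190 [49, 131, 221, 220, 220, 220, 220, 221, 220, 219, 224, 217, 220, 221, 218, 222, 221, 222, 218, 221, 220, 223, 221, 221, 220]
210 [58, 132, 138, 155, 222, 222, 219, 219, 222, 222, 180, 140, 136, 137, 136, 139, 138, 139, 139, 140, 137, 137, 137, 138, 135]
310 [54, 121, 212, 222, 219, 222, 224, 220, 222, 220, 220, 221, 222, 220, 220, 220, 222, 221, 220, 221, 223, 220, 221, 219, 222]
325 [49, 188, 221, 220, 221, 220, 221, 219, 222, 221, 220, 219, 220, 220, 220, 221, 224, 222, 222, 221, 220, 220, 222, 222, 221]
```

Request:
{"fn": "step_arm", "kwargs": {
  "travel": [
    [0.001, 0, 0],
    [0.002, 0, 0],
    [0.003, 0, 0],
    [0.004, 0, 0],
    [0.005, 0, 0],
    [0.0055, 0, 0],
    [0.006, 0, 0],
    [0.0063, 0, 0],
    [0.0066, 0, 0],
    [0.0066, 0, 0]
  ],
  "roll": [0, 0, 0, 0, 0, 0, 0, 0, 0, 0]
}}

```text
clock: 30.95
tcp_pos: [0.6446, 0.0217, 0.0885]
tcp_rot: [3.139, 0.002, 1.718]
contact_force: [-0.0, -4.7, 2.9]
grip_width: 0.0153
gripper_force: 99.1
```

Request:
{"fn": "step_arm", "kwargs": {
  "travel": [
    [0.0004, 0, 0],
    [0.0008, 0, 0],
    [0.0012, 0, 0],
    [0.0014, 0, 0],
    [0.0014, 0, 0],
    [0.0014, 0, 0],
    [0.0014, 0, 0],
    [0.0014, 0, 0],
    [0.0014, 0, 0],
    [0.0014, 0, 0]
  ],
  "roll": [0, 0, 0, 0, 0, 0, 0, 0, 0, 0]
}}

```text
clock: 32.2
tcp_pos: [0.6444, 0.0227, 0.0884]
tcp_rot: [3.139, 0.002, 1.718]
contact_force: [1.7, -3.8, 3.8]
grip_width: 0.0154
gripper_force: 99.1
```

Request:
{"fn": "step_arm", "kwargs": {
  "travel": [
    [0.0004, 0, 0],
    [0.0008, 0, 0],
    [0.0012, 0, 0],
    [0.0014, 0, 0],
    [0.0014, 0, 0],
    [0.0014, 0, 0],
    [0.0014, 0, 0],
    [0.0014, 0, 0],
    [0.0014, 0, 0],
    [0.0014, 0, 0]
  ],
  "roll": [0, 0, 0, 0, 0, 0, 0, 0, 0, 0]
}}

```text
clock: 33.45
tcp_pos: [0.6442, 0.0237, 0.0884]
tcp_rot: [3.139, 0.002, 1.718]
contact_force: [0.5, -5.2, 4.1]
grip_width: 0.0155
gripper_force: 99.1
```

Request:
{"fn": "step_arm", "kwargs": {
  "travel": [
    [0.0004, 0, 0],
    [0.0008, 0, 0],
    [0.0012, 0, 0],
    [0.0014, 0, 0],
    [0.0014, 0, 0],
    [0.0014, 0, 0],
    [0.0014, 0, 0],
    [0.0014, 0, 0],
    [0.0014, 0, 0],
    [0.0014, 0, 0]
  ],
  "roll": [0, 0, 0, 0, 0, 0, 0, 0, 0, 0]
}}

```text
clock: 34.7
tcp_pos: [0.6442, 0.0241, 0.0885]
tcp_rot: [3.139, 0.003, 1.718]
contact_force: [1.4, -6.2, 3.9]
grip_width: 0.0153
gripper_force: 99.1
```

```bash
python3 - <<'E'
from bench import manip
from h import *
import m1
o=manip.get_obs();print(o["tcp_pos"],o["tcp_rot"],o["contact_force"],o["torque"],o["grip_width"])
print("machine xy tcp",m1.R.T@(o["tcp_pos"][:2]-m1.c),"heel",m1.R.T@(tcpT(o)@np.r_[.0951,0,-.0316,1])[:2]-m1.R.T@m1.c)
E
```

```text
[0.6441955  0.02407909 0.08845288] [3.13939039e+00 3.02680875e-03 1.71792311e+00] [ 1.43288897 -6.22135431  3.85429758] [-1.03090707 -0.060847    0.02613766] 0.01531728195469072
machine xy tcp [ 0.00158106 -0.04041225] heel [0.00147275 0.05478293]
```

Request:
{"fn": "step_arm", "kwargs": {
  "travel": [
    [0.0004, 0, 0],
    [0.0008, 0, 0],
    [0.0012, 0, 0],
    [0.0014, 0, 0],
    [0.0014, 0, 0],
    [0.0014, 0, 0],
    [0.0014, 0, 0],
    [0.0014, 0, 0],
    [0.0014, 0, 0],
    [0.0014, 0, 0]
  ],
  "roll": [0, 0, 0, 0, 0, 0, 0, 0, 0, 0]
}}

```text
clock: 35.95
tcp_pos: [0.6442, 0.0241, 0.0884]
tcp_rot: [3.139, 0.005, 1.718]
contact_force: [1.0, -8.7, 2.6]
grip_width: 0.0155
gripper_force: 99.0
```

```bash
python3 - <<'E'
from bench import manip
from h import *
o=manip.get_obs();print(o["tcp_pos"],o["tcp_rot"],o["contact_force"],o["torque"],o["grip_width"])
E
```

```text
[0.64419122 0.02407251 0.08842053] [3.13946562 0.00474879 1.7181038 ] [ 0.99076119 -8.74038865  2.60862693] [-1.34887377 -0.18043533  0.08601313] 0.015492549083441122
```

Tower contact has been made: position stopped and force rising. The tool pitched a little, so I'll press the toe end down to seat the foot.

Request:
{"fn": "step_arm", "kwargs": {
  "travel": [
    [0, 0, 0.0003],
    [0, 0, 0.0006],
    [0, 0, 0.0009],
    [0, 0, 0.0012],
    [0, 0, 0.0014],
    [0, 0, 0.0014],
    [0, 0, 0.0014],
    [0, 0, 0.0014],
    [0, 0, 0.0014],
    [0, 0, 0.0014]
  ],
  "roll": [0, 0, 0, 0, 0, 0, 0, 0, 0, 0]
}}

```text
clock: 37.2
tcp_pos: [0.6443, 0.024, 0.0884]
tcp_rot: [3.139, 0.005, 1.718]
contact_force: [-0.0, -8.0, 7.5]
grip_width: 0.0155
gripper_force: 99.7
```

```bash
python3 - <<'E'
from bench import manip
from h import *
import pickle
o=manip.get_obs();print(o["tcp_pos"],o["tcp_rot"],o["contact_force"],o["torque"],o["grip_width"])
f=manip.grab_frame("wrist");g=cv2.cvtColor(f["img"],cv2.COLOR_BGR2GRAY).astype(float)
_,f0=pickle.load(open("w8.pkl","rb"));_,f1=pickle.load(open("w9.pkl","rb"))
# blade-base edge row & blade side columns, bench-grasp vs hang vs now
for n,k in(("grasp",f0),("hang",f1),("now",f)):
    q=cv2.cvtColor(k["img"],cv2.COLOR_BGR2GRAY).astype(float)
    v=q[80:100,250:262].mean(1);i=np.argmax(np.diff(v));d=np.diff(v)[max(i-2,0):i+3];print(n,80+i,round(80+max(i-2,0)+.5+(d*np.arange(len(d))).sum()/d.sum(),2),v[5:14].astype(int).tolist())
E
```

```text
[0.64425557 0.02404186 0.08841021] [3.13880374 0.0049389  1.71811663] [-3.45460281e-03 -7.96206912e+00  7.50839383e+00] [-1.35518072  0.1329076   0.05865829] 0.015512194785498479
grasp 88 88.93 [48, 48, 48, 52, 80, 102, 105, 105, 105]
hang 88 89.2 [34, 35, 35, 36, 60, 65, 79, 81, 80]
now 91 90.76 [35, 34, 34, 35, 43, 49, 64, 79, 80]
```

Request:
{"fn": "step_arm", "kwargs": {
  "travel": [
    [0.0003, 0, 0.0002],
    [0.0006, 0, 0.0004],
    [0.0009, 0, 0.0006],
    [0.0012, 0, 0.0006],
    [0.0015, 0, 0.0006],
    [0.0018, 0, 0.0006],
    [0.002, 0, 0.0006],
    [0.002, 0, 0.0006],
    [0.002, 0, 0.0006],
    [0.002, 0, 0.0006]
  ],
  "roll": [0, 0, 0, 0, 0, 0, 0, 0, 0, 0]
}}

```text
clock: 38.5
tcp_pos: [0.6443, 0.024, 0.0884]
tcp_rot: [3.139, 0.008, 1.718]
contact_force: [-0.2, -12.1, 9.1]
grip_width: 0.0156
gripper_force: 99.9
```

```bash
python3 - <<'E'
from bench import manip
from h import *
import m1
o=manip.get_obs();print(o["clock"],o["tcp_pos"],o["tcp_rot"],o["contact_force"],o["torque"],o["grip_width"])
f=manip.grab_frame("wrist");T=tcpT(o)@np.array(f["mount"]);g=cv2.cvtColor(f["img"],cv2.COLOR_BGR2GRAY).astype(float)
v=g[80:100,250:262].mean(1);print(v[5:16].astype(int).tolist())
# foot side edges (sq yaw) vs plate edge yaw
L=[]
for r in range(100,190,4):
    a=g[r,225:250];i=np.argmin(np.diff(a));b=g[r,268:300];j=np.argmax(np.diff(b));L.append((r,225+i+.5,268+j+.5))
L=np.array(L);P=onz(f,L[:,[2,0]],.138,T);k=np.polyfit(P[:,1],P[:,0],1);r=P[:,0]-np.polyval(k,P[:,1]);ok=abs(r)<.0015
k=np.polyfit(P[ok,1],P[ok,0],1);print("foot yaw",-np.arctan(k[0]),ok.sum(),len(ok))
for z,c in((.12,(185,200)),(.12,(315,338))):
    pts=[]
    for cc in range(*c):
        d=g[15:60,cc];i=np.where((d[:-1]<170)&(d[1:]>=170))[0]
        if len(i):i=i[0];pts.append((cc,15+i+(170-d[i])/(d[i+1]-d[i])))
    print("plate edge",onz(f,[np.median(pts,0)],z,T))
E
```

```text
38.5 [0.64428448 0.02396837 0.08841049] [3.13854143 0.00756184 1.71828181] [ -0.24720846 -12.09407934   9.09101084] [-1.7621016   0.22379202  0.02069007] 0.01563007262346997
[34, 34, 33, 35, 42, 49, 59, 78, 81, 79, 79]
foot yaw 0.14366873103604835 23 23
plate edge [[0.59994811 0.1096045  0.12      ]]
plate edge [[0.66163984 0.11937731 0.12      ]]
```

Contact is firm. I'll ease the grip so the square can settle flush into the corner.

Request:
{"fn": "step_arm", "kwargs": {
  "travel": [
    [0, 0, 0],
    [0, 0, 0],
    [0, 0, 0.0003],
    [0, 0, 0.0006],
    [0, 0, 0.0006],
    [0, 0, 0.0006],
    [0, 0, 0.0006],
    [0, 0, 0.0006],
    [0, 0, 0.0006],
    [0, 0, 0.0006]
  ],
  "roll": [0, 0, 0, 0, 0, 0, 0, 0, 0, 0],
  "newtons": 30
}}

```text
clock: 39.8
tcp_pos: [0.6443, 0.024, 0.0884]
tcp_rot: [3.138, 0.008, 1.718]
contact_force: [-1.4, -12.8, 10.5]
grip_width: 0.0152
gripper_force: 100.1
```

Request:
{"fn": "step_arm", "kwargs": {
  "travel": [
    [0, 0, 0],
    [0, 0, 0],
    [0, 0, 0],
    [0, 0, 0],
    [0, 0, 0],
    [0, 0, 0],
    [0, 0, 0],
    [0, 0, 0],
    [0, 0, 0],
    [0, 0, 0]
  ],
  "roll": [0, 0, 0, 0, 0, 0, 0, 0, 0, 0]
}}

```text
clock: 41.05
tcp_pos: [0.6443, 0.024, 0.0884]
tcp_rot: [3.138, 0.008, 1.718]
contact_force: [-0.8, -12.0, 11.0]
grip_width: 0.0154
gripper_force: 100.1
```

```bash
python3 - <<'E'
from bench import manip
from h import *
import m1
o=manip.get_obs();print(o["clock"],o["tcp_pos"],o["tcp_rot"],o["contact_force"],o["torque"],o["grip_width"],o["gripper_force"])
f=manip.grab_frame("wrist");g=cv2.cvtColor(f["img"],cv2.COLOR_BGR2GRAY).astype(float)
v=g[80:100,250:262].mean(1);print(v[5:16].astype(int).tolist())
s=manip.grab_frame("side");P=[m1.W([.003,.053,z]) for z in(.12,.27)]+[m1.W([.003,-.057,.12])];print(proj(s,P).round(0).tolist())
E
```

```text
41.05 [0.64428555 0.02397737 0.08840754] [3.13829396 0.00762911 1.71832792] [ -0.78641289 -12.02512423  11.00333379] [-1.82100152  0.33483327  0.02868421] 0.015381818203473183 100.11600852012634
[35, 33, 34, 33, 42, 48, 58, 78, 80, 80, 80]
[[220.0, 186.0], [217.0, 156.0], [251.0, 176.0]]
```

Request:
{"fn": "step_arm", "kwargs": {
  "travel": [
    [0, 0, 0],
    [0, 0, 0],
    [0, 0, 0],
    [0, 0, 0],
    [0, 0, 0],
    [0, 0, 0],
    [0, 0, 0],
    [0, 0, 0],
    [0, 0, 0],
    [0, 0, 0]
  ],
  "roll": [0, 0, 0, 0, 0, 0, 0, 0, 0, 0],
  "claw": 1,
  "newtons": 30
}}

```text
clock: 42.4
tcp_pos: [0.6443, 0.024, 0.0884]
tcp_rot: [3.138, 0.008, 1.718]
contact_force: [-1.7, -12.7, 11.9]
grip_width: 0.0155
gripper_force: 100.1
```

```bash
python3 - <<'E'
from bench import manip
from h import *
o=manip.get_obs();print(o["clock"],o["tcp_pos"],o["tcp_rot"],o["contact_force"],o["torque"],o["grip_width"],o["gripper_force"])
f=manip.grab_frame("wrist");g=cv2.cvtColor(f["img"],cv2.COLOR_BGR2GRAY).astype(float)
print(g[80:100,250:262].mean(1)[5:16].astype(int).tolist())
E
```

```text
42.4 [0.64430212 0.0239863  0.08841991] [3.13828043 0.00763215 1.71829899] [ -1.69201957 -12.7192717   11.86514277] [-1.76520096  0.3988729  -0.05937654] 0.01545100201683452 100.11564373970032
[35, 35, 34, 35, 41, 49, 58, 78, 80, 80, 79]
```

```bash
python3 -c "
from bench import manip
print(manip.job_done())"
```

```text
the job is handed in; nothing more can be done
None
```

I lowered the plate to its closed stop and pressed the steel square into the corner; it was still gripped there at hand-in (about 42.5 s), with no verdict returned. Total force was about 12 N toward the tower and 12 N down; foot and blade contact was judged from position and force readings, as all 10 picture views were used.

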